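# Clamp a glass sample jar in the bench shaker

## Task

Load the white-capped sample jar into the bench shaker: set it upright in the black round nest, swing the blue clamp arm over it to its stop, and turn the T-handle clockwise until the rising resistance shows that the jar is held firmly, then let go. The jar is glass, so do not drop it or force the screw, and leave the other things standing where they are.

Things in the scene. Friction and masses are not known exactly. Their poses are not given: they have to be found in the camera images.
- jar_center (a point): Centre of the sample jar, half-way up its axis. Clear glass jar with a pale label, white contents and a white screw cap: 48 mm wide, 62 mm high (glass to 51 mm, cap 44 mm wide above that), 80 to 170 g. It stands upright on the table to the left of the shaker.
- jar: The same jar; origin at the centre of its underside, z up along its axis, lid top 62 mm above the origin.
- nest_seat (a point): Centre of the floor of the nest, a black round cup on the aluminium deck of the white shaker. Inside about 54 mm wide; its rim is 12 mm above this floor. The jar stands on this floor, so its centre is then 31 mm and its lid 62 mm above this point. The nest faces the robot; the steel clamp post stands 85 mm behind it, top 119 mm above this floor.
- clamp_arm_hinge (a point): On the axis of the upright steel post, at the height of the middle of the blue clamp arm, 99 mm above the nest floor. The arm is 20 mm wide, 16 mm high (24 mm at the post, 20 mm at the end, 31 mm wide there) and carries the screw 85 mm from this axis.
- clamp_arm (a joint): Swing of the arm about the post, rad: 0 = against its stop, with the screw right above the nest; it grows as the arm is swung away anticlockwise seen from above (start 1.55 to 2.0). About 0.1 N m of friction; it stays where it is left. Only this friction keeps it at its stop until the jar is clamped, so a hand that pulls sideways on the T-handle moves it off.
- handle_center (a point): Middle of the black T-bar on top of the upright screw: bar 74 mm long (along this point's x axis), 11 mm wide, 14 mm high. Below it only the screw, 10 mm thick; the arm's top is 31 to 34 mm below at the start and 28 mm when clamped. Clockwise from above screws it down, 12 mm a turn; it sinks with the screw, and the pad turns with it.
- clamp_pad: Round rubber-faced pad, 20 mm wide, at the foot of the screw; origin at the centre of its face. At the start 2 to 4.5 mm above the height of the seated lid. Clear of the lid the screw runs at 0.13 N m; once it bears, the arm gives, the handle almost stops sinking, and the torque climbs over half to one rad: about 0.27 N m at 20 N, 0.35 at 40 N (firm), 0.5 at 80 N. Over 100 N endangers the glass. It locks when let go.
- yellow_jar_center (a point): Centre of a bystander: a similar jar with a yellow cap, 52 mm wide, 66 mm high. To be left alone.
- blue_bottle_center (a point): Centre of a bystander: a small amber bottle with a blue cap, 30 mm wide, 55 mm high. To be left alone.

How it is judged:
By the outcome, as a careful person would: the job done as asked, in the order asked, and still so for the second after the job is handed in, with the robot touching nothing.
It also fails if it takes over 72 s, if anything falls off the work surface, if the arm or the gripper's body presses on something with over 40 N, if the wrist force passes 120 N, or if a joint passes its speed limit or range.

## Robot

A 7-joint arm with a two-finger parallel gripper is mounted at the origin on a cart in front of the work surface, level with it; the furniture and walls round the work are solid. World frame = base frame: x ahead of the robot, y to its left, z up, the work surface at z = 0. Lengths are in m, angles in rad, forces in N, time in s.
With the tool pointing down it reaches from about 0.4 to 0.85 m from the base axis. Payload 4.4 kg.
Tool frame: the origin (TCP) lies at the very end of the fingers, on their centre line; the grasp point (between the pads) lies 19 mm behind it (manip.grip_depth is the distance from the TCP to the grasp point, in m); z points along the fingers, y is the line along which they close (so a half turn about z gives the same grasp; the last joint's range is limited). The gripper opens to 94 mm and grips with 3 to 60 N. Pads are 16 mm wide; open, the fingers measure 119 mm over their backs; the gripper's body (75 mm by 177 mm) begins 78 mm behind the grasp point.
Start: joints at [1.053, 0.628, 0.038, 1.517, -0.027, 0.996, -0.02], TCP at [0.284, -0.585, 0.205] pointing down, gripper open.
Joint ranges: [-3.06, 3.06], [-0.37, 2.12], [-1.25, 1.32], [0.18, 2.47], [-1.1, 4.24], [0.23, 1.98], [-2.94, 2.94]. Speed limits (rad/s): [2.57, 2.57, 3.14, 3.14, 3.14, 3.14, 3.14].

## Interface

Orientations are given as a rotation vector (axis times angle).
In Python, from station import sensors, cams, ticket, nets, manip gives the robot as it stands.
- The arm moves only by the tool step_arm, never from a script. Its argument "series" is a list that holds one entry, the list of rows, each a list of 4 numbers: the shift along the world's x, y, z in mm, then the turn about the world's z in degrees. A call has 1 to 20 rows; each row is the pose to reach, as a shift and turn from the pose commanded when the call began; what a row does not reach only later rows make up. A row lasts 1/12 s, in which the tool goes at most 41.7 mm and 7.16 degrees, less where a joint would pass 70% of its speed; a pose out of reach is approached as far as the arm can. A call with a gripper value outside its range is refused whole. "gripper" is the closure, from 0 (fully open) to 1 (shut), set as the call begins (left out, the last holds). The fingers move at their own pace and stop on an object; the grip force is fixed at half the most. Time passes only in rows, so rows that repeat a pose let the fingers close. It gives the time, the measured TCP pose, the force, the opening and the grip force at its end, in the units of the state.
- sensors.sense(): the state, without advancing time (a new reading comes with each control period).
- cams.grab_frame(name): name is "side" or "top"; returns the picture (480x640x3 uint8, blue, green, red); there is no depth.
- cams.camera_model(name): a dict with "K" (3x3 intrinsics, pixels), "T" (4x4, takes a point from camera to world coordinates). Camera axes: x right, y down, z forward; pixel columns grow to the right and rows downward; lengths in m; the calibration is good to about 2 mm. A picture is of the moment at which its call begins. camera_model takes no time and is no camera call.
- ticket.hand_in(): hands the job in; it is judged then, once.
Trained networks look in the newest picture that a camera, given by its name, has taken for a name from the list of things; names that differ only in an ending like _2 or _b are one class to them, and where a whole thing is asked for, a point or a joint stands for the part that bears it (a point fixed in the world has none). Each returns a list of dicts, best first, with "score" (0 to 1); they miss things now and then, are a little off and sometimes report something else, mostly with a low value. They report only what shows in the picture. A call takes as long as a camera call.
- nets.find_in(camera, query): "rect" ([left, top, right, bottom] in pixels, round what is visible of it).
- nets.regions_of(camera, query): "pixels" (480x640 bool, what is visible of it) and "rect" ([left, top, right, bottom] in pixels, round what is visible of it).
The state is a dict: "clock": time; "qpos": joint angles; "dq": joint speeds; "effort": joint torques, N m; "tool_pos": TCP position; "tcp_rot": TCP orientation; "force": force on the tool from outside, world axes, zero at the start; "ft_torque": the same for the moment, N m; "opening": opening from 0.0 (shut) to 1.0 (fully open); "grip_force": force on a finger pad.
Only numpy, scipy, OpenCV 4.12 (cv2) and the standard library are available. Lean on these libraries where they do the work, as an engineer would, in place of code of your own. Each camera call takes 0.05 s, during which the arm holds its last target. There are 200 camera calls.

## Working session

There is one attempt and no reset: what is moved stays moved. The work goes in short steps, Python scripts to look and compute and a tool call to move; the robot and the scene stay as the last step left them, time stands still between calls to the robot, and variables do not carry over. Pictures are saved under pics/ and viewed, at most 10 in all, crops included, and the job is handed in when it is done.

Besides the shell and the picture viewer there is one more tool, called after "Emit:" as a command line: name --argument value ..., lists and objects as JSON in quotes. step_arm: Moves the arm, as the interface text tells. Its arguments: {"type":"object","properties":{"series":{"type":"array"},"gripper":{"type":"number"}},"required":["series"]}

```bash
mkdir -p pics; cat > h.py <<'E'
import numpy as np, cv2
from station import sensors, cams, ticket, nets, manip
def ray(cam,u,v):
    m=cams.camera_model(cam);K=np.array(m["K"]);T=np.array(m["T"])
    d=T[:3,:3]@np.linalg.inv(K)@[u,v,1.];return T[:3,3],d/np.linalg.norm(d)
def atz(cam,u,v,z):
    o,d=ray(cam,u,v);return o+d*(z-o[2])/d[2]
def tri(a,b):
    (o1,d1),(o2,d2)=ray(*a),ray(*b)
    s=np.linalg.lstsq(np.c_[d1,-d2],o2-o1,rcond=None)[0]
    p,q=o1+s[0]*d1,o2+s[1]*d2;return (p+q)/2,np.linalg.norm(p-q)
def proj(cam,p):
    m=cams.camera_model(cam);T=np.linalg.inv(np.array(m["T"]));c=T[:3,:3]@p+T[:3,3];u=np.array(m["K"])@c;return u[:2]/u[2]
E
python3 - <<'E'
from h import *
np.set_printoptions(precision=4,suppress=True)
s=sensors.sense();print(s["clock"],s["tool_pos"],s["tcp_rot"],manip.grip_depth)
for c in("side","top"):
    cv2.imwrite(f"pics/{c}0.png",cams.grab_frame(c)); m=cams.camera_model(c);print(c,np.array(m["T"]),np.array(m["K"])[0,0])
    for q in("jar","nest_seat","clamp_arm","handle_center","clamp_pad","yellow_jar_center","blue_bottle_center"):
        print(c,q,[(np.round(r["rect"]).tolist(),round(r["score"],2)) for r in nets.find_in(c,q)[:2]])
E
```

```text
0.0 [ 0.2835 -0.5842  0.2046] [-3.06   -0.7033  0.0008] 0.0188
side [[-0.9983 -0.016   0.0557  0.5136]
 [-0.0531  0.6356 -0.7702  0.7862]
 [-0.0231 -0.7718 -0.6354  0.6837]
 [ 0.      0.      0.      1.    ]] 438.76521068717585
side jar [([365.0, 329.0, 392.0, 368.0], 0.78), ([287.0, 144.0, 388.0, 261.0], 0.71)]
side nest_seat [([285.0, 143.0, 388.0, 263.0], 0.66)]
side clamp_arm [([290.0, 140.0, 323.0, 187.0], 0.82)]
side handle_center [([290.0, 142.0, 323.0, 155.0], 0.69)]
side clamp_pad []
side yellow_jar_center [([264.0, 289.0, 292.0, 331.0], 0.62), ([295.0, 141.0, 322.0, 186.0], 0.53)]
side blue_bottle_center [([265.0, 360.0, 282.0, 392.0], 0.91)]
top [[-0.0035 -0.9882  0.1528  0.4166]
 [-1.      0.0046  0.0069  0.1353]
 [-0.0075 -0.1528 -0.9882  1.0829]
 [ 0.      0.      0.      1.    ]] 593.3940144676877
top jar [([226.0, 302.0, 261.0, 332.0], 0.79)]
top nest_seat [([389.0, 183.0, 520.0, 334.0], 0.95)]
top clamp_arm [([442.0, 184.0, 519.0, 235.0], 0.78), ([226.0, 302.0, 262.0, 329.0], 0.74)]
top handle_center [([509.0, 182.0, 522.0, 230.0], 0.71)]
top clamp_pad []
top yellow_jar_center [([278.0, 189.0, 304.0, 228.0], 0.58)]
top blue_bottle_center [([201.0, 205.0, 223.0, 227.0], 0.89)]
```

```bash
python3 - <<'E'
import cv2
a=cv2.imread("pics/top0.png")[150:350,180:540];cv2.imwrite("pics/topc.png",cv2.resize(a,(792,440),interpolation=cv2.INTER_CUBIC))
a=cv2.imread("pics/side0.png")[120:420,230:430];cv2.imwrite("pics/sidec.png",cv2.resize(a,(400,600),interpolation=cv2.INTER_CUBIC))
E
```

```text
(no output)
```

View pics/topc.png

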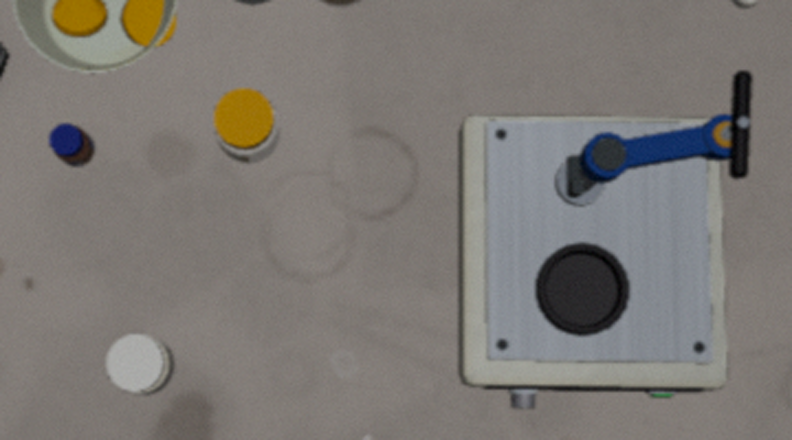

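View pics/sidec.png

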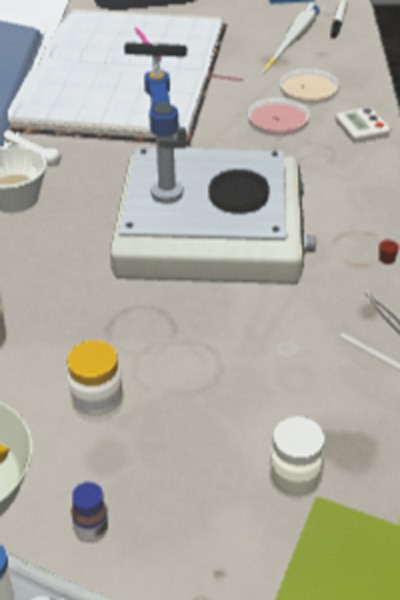

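The top view shows the jar cap at px (243,315), the nest at (444.5,281), the post top at (455,220) and the handle at (517,206), with its bar roughly along x. The side view shows the nest at (349.5,215.5), the cap at (379,339) and the handle at (307.5,144.5).

```bash
python3 - <<'E'
from h import *
np.set_printoptions(precision=4,suppress=True)
print("cap",tri(("top",242.7,315),("side",379,339)), atz("top",242.7,315,.062))
n=tri(("top",444.5,280.9),("side",349.5,215.5));print("nest rim",n)
print("handle",tri(("top",516.8,205.9),("side",307.5,144.5)))
print("yellow",atz("top",291.4,204,.066))
for zs in(.05,.06,.07,.08):
  z=zs; print(zs,"nest",atz("top",444.5,280.9,z+.012),"post",atz("top",455,220.5,z+.119),"h",atz("top",516.8,205.9,z+.145),"ends",atz("top",517.3,182.7,z+.145),atz("top",515.5,230,z+.145))
for c in("side","top"):
  cams.grab_frame(c)
  for q in("jar","nest_seat","clamp_arm","handle_center"):
    for r in nets.regions_of(c,q)[:1]:
      v,u=np.nonzero(r["pixels"]);print(c,q,round(r["score"],2),len(u),u.mean(),v.mean(),r["rect"])
print(sensors.sense()["clock"])
E
```

```text
cap (array([0.4521, 0.2913, 0.0544]), np.float64(0.0009219299975158673)) [0.4514 0.2902 0.062 ]
nest rim (array([ 0.507 , -0.0545,  0.0724]), np.float64(0.0009643427648018912))
handle (array([ 0.6068, -0.1401,  0.212 ]), np.float64(0.0003355905258177395))
yellow [0.6443 0.2077 0.066 ]
0.05 nest [ 0.5084 -0.0565  0.062 ] post [ 0.5935 -0.056   0.169 ] h [ 0.6106 -0.1455  0.195 ] ends [ 0.647  -0.1481  0.195 ] [ 0.5733 -0.1416  0.195 ]
0.06 nest [ 0.5075 -0.0546  0.072 ] post [ 0.5915 -0.0539  0.179 ] h [ 0.6085 -0.1423  0.205 ] ends [ 0.6444 -0.1449  0.205 ] [ 0.5716 -0.1384  0.205 ]
0.07 nest [ 0.5066 -0.0528  0.082 ] post [ 0.5896 -0.0518  0.189 ] h [ 0.6063 -0.1391  0.215 ] ends [ 0.6418 -0.1417  0.215 ] [ 0.5698 -0.1353  0.215 ]
0.08 nest [ 0.5057 -0.0509  0.092 ] post [ 0.5877 -0.0497  0.199 ] h [ 0.6041 -0.136   0.225 ] ends [ 0.6392 -0.1385  0.225 ] [ 0.568  -0.1322  0.225 ]
side jar 0.76 937 377.8986125933831 348.30202774813233 [367.0, 327.6, 392.8, 370.0]
side nest_seat 0.8 6668 332.3548290341932 221.72120575884824 [285.4, 143.9, 389.4, 260.2]
side clamp_arm 0.74 579 308.70120898100174 160.6614853195164 [295.2, 141.2, 323.2, 186.7]
side handle_center 0.54 635 309.34645669291336 160.9716535433071 [291.4, 141.0, 324.7, 191.6]
top jar 0.88 667 243.12443778110944 314.94452773613193 [225.3, 303.1, 260.3, 331.8]
top nest_seat 0.65 15573 450.1793488730495 263.59622423425157 [387.7, 183.8, 521.5, 335.3]
top clamp_arm 0.77 1340 491.7402985074627 213.67089552238807 [442.6, 183.8, 519.1, 232.9]
top handle_center 0.95 412 515.5242718446602 207.27184466019418 [507.0, 183.2, 521.7, 230.2]
1.3
```

Emit:
step_arm --series '[[[40,120,0,-7],[80,240,0,-13],[120,360,0,-20],[160,480,0,-26],[160,480,0,-26],[160,480,0,-26],[160,480,0,-26],[160,480,0,-26],[160,480,0,-26],[160,480,0,-26],[160,480,0,-26],[160,480,0,-26],[160,480,0,-26],[160,480,0,-26],[160,480,0,-26],[160,480,0,-26],[160,480,0,-26]]]' --gripper 0

```text
clock: 2.72
tool_pos: [0.4433, -0.1068, 0.2055]
tcp_rot: [3.141, -0.009, -0.0]
force: [-0.3, -0.6, 0.1]
opening: 1.003
grip_force: 0.0
```

Emit:
step_arm --series '[[[8,395,0,0],[8,395,0,0],[8,395,0,0],[8,395,0,0],[8,395,0,0],[8,395,0,0],[8,395,0,0],[8,395,0,0],[8,395,0,0],[8,395,0,0],[8,395,0,0],[8,395,0,0],[8,395,0,0],[8,395,-30,0],[8,395,-60,0],[8,395,-90,0],[8,395,-90,0],[8,395,-90,0]]]'

```text
clock: 4.22
tool_pos: [0.4516, 0.2875, 0.1149]
tcp_rot: [3.139, -0.008, -0.004]
force: [0.6, -0.2, 0.3]
opening: 0.999
grip_force: 0.0
```

Emit:
step_arm --series '[[[0,3,-30,0],[0,3,-60,0],[0,3,-80,0],[0,3,-90,0],[0,3,-96,0],[0,3,-96,0],[0,3,-96,0]]]'

```text
clock: 4.8
tool_pos: [0.453, 0.2935, 0.0209]
tcp_rot: [-3.14, 0.004, -0.003]
force: [0.2, 0.5, -0.1]
opening: 1.003
grip_force: 0.0
```

Emit:
step_arm --series '[[[0,0,0,0],[0,0,0,0],[0,0,0,0],[0,0,0,0],[0,0,0,0],[0,0,0,0],[0,0,0,0],[0,0,0,0],[0,0,0,0],[0,0,0,0],[0,0,0,0],[0,0,0,0]]]' --gripper 1

```text
clock: 5.8
tool_pos: [0.4518, 0.2932, 0.0195]
tcp_rot: [-3.142, 0.003, 0.0]
force: [-0.5, 0.7, 0.1]
opening: 0.5
grip_force: 30.0
```

Emit:
step_arm --series '[[[0,0,10,0],[0,0,30,0],[0,0,60,0],[0,0,90,0],[0,-10,110,0],[5,-35,120,0],[10,-65,120,0],[15,-95,120,0],[20,-125,120,0],[25,-155,120,0],[30,-185,120,0],[35,-215,120,0],[40,-245,120,0],[45,-275,120,0],[50,-305,120,0],[54,-330,120,0],[55,-343,120,0],[55,-348,120,0],[55,-348,120,0],[55,-348,120,0]]]'

```text
clock: 7.47
tool_pos: [0.5065, -0.0538, 0.1397]
tcp_rot: [-3.141, 0.002, 0.0]
force: [0.1, 0.9, -1.5]
opening: 0.504
grip_force: 30.0
```

Emit:
step_arm --series '[[[0,0,-15,0],[0,0,-30,0],[0,0,-38,0],[0,0,-38,0],[0,0,-38,0]]]'

```text
clock: 7.88
tool_pos: [0.5066, -0.0537, 0.1014]
tcp_rot: [-3.141, 0.001, 0.001]
force: [0.3, -1.1, -0.6]
opening: 0.505
grip_force: 30.0
```

```bash
python3 - <<'E'
from h import *
print(sensors.sense()["tool_pos"])
a=cams.grab_frame("side")[120:270,270:420];b=cams.grab_frame("top")[200:350,370:520]
cv2.imwrite("pics/place.png",cv2.resize(np.hstack([a,b]),(800,400),interpolation=cv2.INTER_CUBIC))
E
```

```text
[ 0.50656134 -0.05367     0.10136363]
```

View pics/place.png

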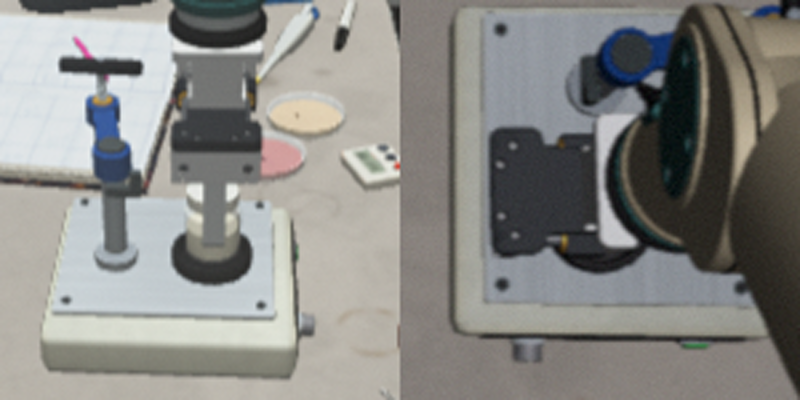

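The side crop shows the jar hanging just above the nest, centred at about px (349,211). The top view is blocked by the arm. I'll lower it gently.

Emit:
step_arm --series '[[[0,-1,-5,0],[0,-1,-9,0],[0,-1,-12,0],[0,-1,-14,0],[0,-1,-14,0]]]'

```text
clock: 8.4
tool_pos: [0.5069, -0.0559, 0.0891]
tcp_rot: [-3.142, 0.004, -0.001]
force: [-5.0, 0.3, 17.3]
opening: 0.5
grip_force: 30.0
```

Emit:
step_arm --series '[[[0,0,-2,0],[0,0,-4,0],[0,0,-5,0],[0,0,-6,0],[0,0,-6,0]]]'

```text
clock: 8.82
tool_pos: [0.5088, -0.0559, 0.0857]
tcp_rot: [3.141, -0.004, 0.008]
force: [-6.5, 0.2, 39.3]
opening: 0.501
grip_force: 30.0
```

Emit:
step_arm --series '[[[0,0,6,0],[0,0,12,0],[0,0,14,0],[0,0,14,0]]]'

```text
clock: 9.15
tool_pos: [0.507, -0.0558, 0.0956]
tcp_rot: [3.142, -0.003, 0.001]
force: [-0.6, 0.8, -1.2]
opening: 0.504
grip_force: 30.0
```

```bash
python3 - <<'E'
from h import *
print(sensors.sense()["tool_pos"])
a=cams.grab_frame("side");cv2.imwrite("pics/s2.png",cv2.resize(a[170:250,310:390],(800,800),interpolation=cv2.INTER_CUBIC)[:600])
for q in("jar","nest_seat"):
  for r in nets.regions_of("side",q)[:2]: print(q,r["rect"],r["score"])
# projected outlines for current tcp
t=np.array(sensors.sense()["tool_pos"])
for n,p in(("lid top",t+[0,0,.0425]),("jar bottom",t-[0,0,.0195]),("rim",np.array([.5073,-.0545,.0725]))): print(n,proj("side",p))
E
```

```text
[ 0.50702117 -0.05584256  0.09563945]
jar [341.6, 188.8, 361.9, 218.6] 0.93
nest_seat [285.4, 143.2, 389.2, 260.7] 0.6
lid top [350.06233476 191.92480574]
jar bottom [349.58691451 214.1238403 ]
rim [349.17463917 215.43621058]
```

View pics/s2.png

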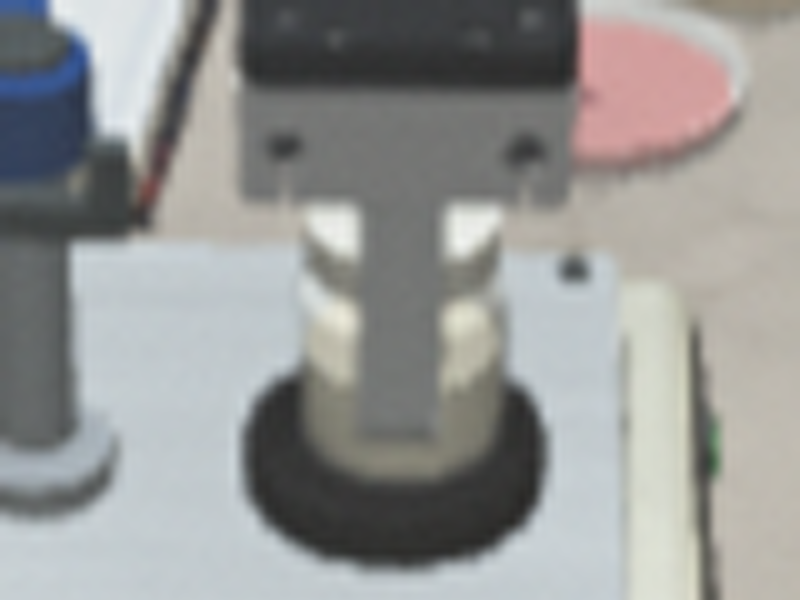

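The side crop shows the jar at columns 340–360 (centre about 350.2), and the nest ring centred at about column 349.5. The jar is probably resting on the rim, 1–2 mm off. I'll fit the nest outline in the first pictures.

```bash
python3 - <<'E'
from h import *
from scipy.optimize import least_squares
np.set_printoptions(precision=4,suppress=True)
pts={}
for c,(u0,v0,w) in(("top",(444.5,281,32)),("side",(349.5,216,26))):
    g=cv2.cvtColor(cv2.imread(f"pics/{c}0.png"),cv2.COLOR_BGR2GRAY).astype(float)
    P=[]
    for a in np.arange(0,2*np.pi,.12):
        r=np.arange(8,w,.25);u=u0+r*np.cos(a);v=v0+r*np.sin(a)*(1 if c=="top" else .8)
        l=cv2.remap(g.astype(np.float32),u.astype(np.float32)[None],v.astype(np.float32)[None],cv2.INTER_LINEAR)[0]
        k=np.argmax(l>100)
        if k: P.append((u[k],v[k]))
    P=np.array(P,np.float32);pts[c]=P;print(c,cv2.fitEllipse(P),len(P))
# outline of outer cylinder: fit centre with rim circle of radius R at rim z plus base circle at rim z-.013: use convex hull of both
def outl(c,x,y,z,R,h):
    A=np.linspace(0,2*np.pi,90)
    q=[proj(c,np.array([x+R*np.cos(a),y+R*np.sin(a),zz])) for zz in(z,z-h) for a in A]
    return cv2.convexHull(np.array(q,np.float32))
def res(p):
    x,y,z,R,h=p;return np.concatenate([[cv2.pointPolygonTest(outl(c,x,y,z,R,h),(float(a),float(b)),True) for a,b in pts[c]] for c in pts]+[[(h-.014)/.003]])
s=least_squares(res,[.507,-.0545,.0715,.033,.014],x_scale=[.01,.01,.01,.01,.01],diff_step=1e-3,loss="soft_l1",f_scale=.5);print(s.x,np.abs(s.fun).mean())
t=np.array(sensors.sense()["tool_pos"]);print(t,[proj("side",t+[s*.024,0,-.01]) for s in(1,-1)],proj("side",t+[0,.024,-.0195]))
E
```

```text
top ((444.23052978515625, 281.1492919921875), (42.679080963134766, 43.492401123046875), 100.15274047851562) 53
side ((349.0299377441406, 215.3206787109375), (21.985260009765625, 30.658557891845703), 90.7570571899414) 53Traceback (most recent call last):
  File "<stdin>", line 21, in <module>
    return func(*args, **kwargs)
    vector_fun = VectorFunction(
        fun_wrapped,
    ...<6 lines>...
        workers=workers
    )
    self._update_fun()
    ~~~~~~~~~~~~~~~~^^
    self.f = self.fun_wrapped(xp_copy(self.x))
             ~~~~~~~~~~~~~~~~^^^^^^^^^^^^^^^^^
    return np.atleast_1d(self.fun(x))
                         ~~~~~~~~^^^
    return self.f(x, *self.args, **self.kwargs)
           ~~~~~~^^^^^^^^^^^^^^^^^^^^^^^^^^^^^^
  File "<stdin>", line 20, in res
  File "<stdin>", line 17, in outl
  File "h.py", line 13, in proj
    m=cams.camera_model(cam);T=np.linalg.inv(np.array(m["T"]));c=T[:3,:3]@p+T[:3,3];u=np.array(m["K"])@c;return u[:2]/u[2]
ValueError: time passes only in moves, steps and waits
```

```bash
cat >> h.py <<'E'
_M={c:cams.camera_model(c) for c in("side","top")}
class _C:
    def __getattr__(s,n): return (lambda c:_M[c]) if n=="camera_model" else getattr(_c,n)
_c=cams; cams=_C()
E
python3 - <<'E'
from h import *
from scipy.optimize import least_squares
np.set_printoptions(precision=4,suppress=True)
st=sensors.sense();t=np.array(st["tool_pos"])
pts={}
for c,(u0,v0,w) in(("top",(444.5,281,32)),("side",(349.5,216,26))):
    g=cv2.cvtColor(cv2.imread(f"pics/{c}0.png"),cv2.COLOR_BGR2GRAY).astype(np.float32)
    P=[]
    for a in np.arange(0,2*np.pi,.12):
        r=np.arange(8,w,.25);u=u0+r*np.cos(a);v=v0+r*np.sin(a)*(1 if c=="top" else .8)
        l=cv2.remap(g,u.astype(np.float32)[None],v.astype(np.float32)[None],cv2.INTER_LINEAR)[0]
        k=np.argmax(l>100)
        if k: P.append((u[k],v[k]))
    pts[c]=np.array(P,np.float32)
def outl(c,x,y,z,R,h):
    A=np.linspace(0,2*np.pi,60)
    q=[proj(c,np.array([x+R*np.cos(a),y+R*np.sin(a),zz])) for zz in(z,z-h) for a in A]
    return cv2.convexHull(np.array(q,np.float32))
def res(p):
    return np.concatenate([[cv2.pointPolygonTest(outl(c,*p),(float(a),float(b)),True) for a,b in pts[c]] for c in pts]+[[(p[4]-.014)/.003]])
s=least_squares(res,[.507,-.0545,.0715,.033,.014],x_scale=.01,diff_step=1e-2,loss="soft_l1",f_scale=.5);print(s.x,np.abs(s.fun).mean())
print(t,[proj("side",t+[k*.024,0,-.01]) for k in(1,-1)],proj("side",t+[0,.024,-.0195]))
E
```

```text
[ 0.5072 -0.0535  0.0795  0.0358  0.0107] 0.1740531493029204
[ 0.5064 -0.0558  0.0949] [array([339.4135, 210.7099]), array([359.928 , 210.9558])] [349.5451 220.2051]
```

Emit:
step_arm --series '[[[1,1,0,0],[2,2,-3,0],[2,2,-6,0],[2,2,-6,0]]]'

```text
clock: 9.63
tool_pos: [0.5083, -0.0536, 0.0886]
tcp_rot: [-3.141, 0.003, 0.002]
force: [0.3, 0.4, -2.3]
opening: 0.501
grip_force: 30.0
```

Emit:
step_arm --series '[[[0,0,-2,0],[0,0,-4,0],[0,0,-4,0]]]'

```text
clock: 9.88
tool_pos: [0.5087, -0.0538, 0.0858]
tcp_rot: [-3.142, 0.003, 0.0]
force: [-1.6, 0.3, 4.2]
opening: 0.497
grip_force: 30.0
```

Emit:
step_arm --series '[[[1,0,0,0],[2,0,0,0],[3,0,0,0],[3,0,0,0]]]'

```text
clock: 10.22
tool_pos: [0.5101, -0.0539, 0.0859]
tcp_rot: [-3.142, 0.004, 0.005]
force: [-4.3, 0.4, 7.1]
opening: 0.499
grip_force: 30.0
```

Emit:
step_arm --series '[[[-2,0,0,0],[-4,0,0,0],[-6,0,0,0],[-6,0,0,0]]]'

```text
clock: 10.55
tool_pos: [0.5065, -0.0539, 0.0858]
tcp_rot: [3.141, -0.003, 0.003]
force: [0.8, 0.0, 3.5]
opening: 0.498
grip_force: 30.0
```

```bash
python3 - <<'E'
from h import *
a=cams.grab_frame("side");cv2.imwrite("pics/s3.png",cv2.resize(a[180:232,315:385],(800,594),interpolation=cv2.INTER_CUBIC))
s=sensors.sense();t=np.array(s["tool_pos"]);print(t,s["force"])
for dz in(-.0195,-.0145,-.0095): print(dz,proj("side",t+[0,.024,dz]),proj("side",t+[-.024,0,dz]))
print("lid back/top",proj("side",t+[0,-.022,.0425]),proj("side",t+[0,-.022,.0475]),"cap/glass",proj("side",t+[0,.022,.0315]),proj("side",t+[0,.022,.0365]))
print(nets.find_in("side","jar")[0])
E
```

```text
[ 0.50645322 -0.0538584   0.08580196] [1.45865538 0.80965416 2.92141497]
-0.0195 [349.44425966 223.84195892] [359.65566607 217.8519864 ]
-0.0145 [349.48132383 222.12085061] [359.72347927 216.14101313]
-0.0095 [349.51862025 220.3889579 ] [359.79171032 214.41949727]
lid back/top [349.98923654 190.4930913 ] [350.02815456 188.66068174] cap/glass [349.83668969 205.25994533] [349.87617766 203.42512924]
{'rect': [342.1, 194.8, 361.8, 218.7], 'score': 0.53}
```

View pics/s3.png

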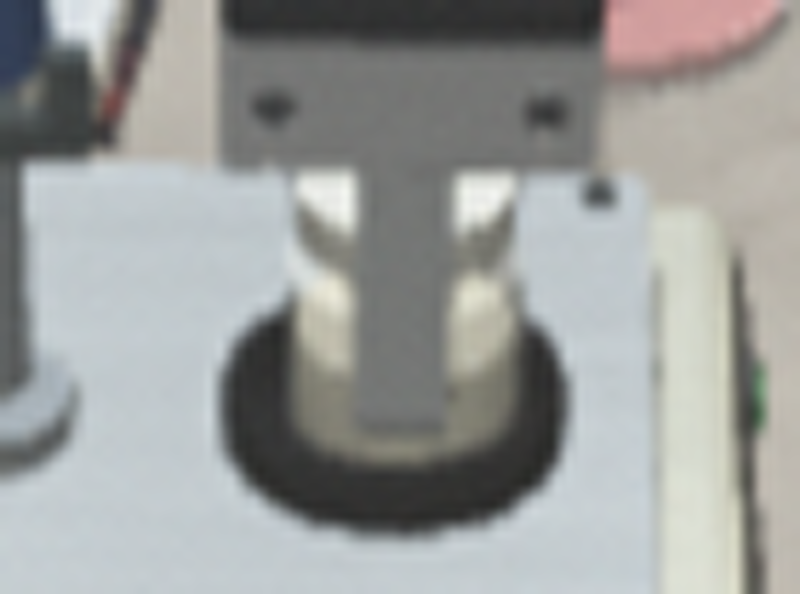

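Emit:
step_arm --series '[[[0,0,1.5,0],[2,0,1.5,0],[4,0,1.5,0],[6,0,1.5,0],[6,0,1.5,0]]]'

```text
clock: 11.07
tool_pos: [0.5121, -0.0538, 0.0867]
tcp_rot: [-3.142, 0.003, 0.0]
force: [1.1, -0.4, -1.6]
opening: 0.504
grip_force: 30.0
```

Emit:
step_arm --series '[[[-2,0,0,0],[-4,0,0,0],[-6,0,0,0],[-8,0,0,0],[-8,0,0,0]]]'

```text
clock: 11.48
tool_pos: [0.5039, -0.0538, 0.0871]
tcp_rot: [3.142, -0.003, 0.001]
force: [1.5, -0.1, -1.4]
opening: 0.499
grip_force: 30.0
```

Emit:
step_arm --series '[[[3,2,1,0],[5,4,1,0],[5,4,-1,0],[5,4,-2,0],[5,4,-2.5,0],[5,4,-2.5,0]]]'

```text
clock: 11.98
tool_pos: [0.5095, -0.0492, 0.0858]
tcp_rot: [-3.141, 0.002, -0.003]
force: [-2.4, 1.3, 13.3]
opening: 0.501
grip_force: 30.0
```

Emit:
step_arm --series '[[[0,-1,0,0],[0,-2,0,0],[0,-2,0,0]]]'

```text
clock: 12.23
tool_pos: [0.5096, -0.0494, 0.0858]
tcp_rot: [-3.139, 0.001, -0.003]
force: [-1.7, 5.7, 13.3]
opening: 0.501
grip_force: 30.0
```

Emit:
step_arm --series '[[[0,-2,0,0],[0,-4,0,0],[0,-4,0,0]]]'

```text
clock: 12.48
tool_pos: [0.5102, -0.0534, 0.0858]
tcp_rot: [-3.139, 0.001, -0.004]
force: [-0.3, 5.4, 12.1]
opening: 0.503
grip_force: 30.0
```

Emit:
step_arm --series '[[[0,-1,0,0],[0,-2,0,0],[0,-2,0,0]]]'

```text
clock: 12.73
tool_pos: [0.5104, -0.0552, 0.0858]
tcp_rot: [-3.139, 0.0, -0.005]
force: [-0.9, 5.6, 11.8]
opening: 0.505
grip_force: 30.0
```

```bash
python3 -c "
from h import *
s=sensors.sense();print(np.round(s['force'],1),np.round(s['ft_torque'],3))"
```

```text
[-0.9  5.6 11.8] [1.38  0.106 0.018]
```

Emit:
step_arm --series '[[[-2,0,4,0],[-3,0,5,0],[-3,0,5,0]]]'

```text
clock: 12.98
tool_pos: [0.506, -0.0575, 0.0897]
tcp_rot: [-3.141, 0.003, -0.001]
force: [1.4, 1.6, 0.0]
opening: 0.503
grip_force: 30.0
```

```bash
python3 -c "
from h import *
s=sensors.sense();print(s['tool_pos'],np.round(s['force'],1),np.round(s['ft_torque'],3))"
```

```text
[ 0.50600471 -0.05752105  0.08965676] [1.4 1.6 0. ] [ 0.431 -0.198 -0.026]
```

Emit:
step_arm --series '[[[0,0,-3,0],[0,0,-5,0],[0,0,-5,0],[0,0,-5,0]]]'

```text
clock: 13.32
tool_pos: [0.5062, -0.0577, 0.0857]
tcp_rot: [-3.141, 0.003, -0.002]
force: [-2.9, 2.8, 16.2]
opening: 0.499
grip_force: 30.0
```

```bash
python3 -c "
from h import *
s=sensors.sense();print(s['tool_pos'],np.round(s['force'],1),np.round(s['ft_torque'],3))"
```

```text
[ 0.50620669 -0.05766414  0.08568935] [-2.9  2.8 16.2] [ 0.538  0.625 -0.052]
```

Emit:
step_arm --series '[[[0,0,3,0],[0,-1,3,0],[0,-2,3,0],[0,-2,3,0]]]'

```text
clock: 13.65
tool_pos: [0.5065, -0.058, 0.0873]
tcp_rot: [-3.14, 0.002, -0.002]
force: [1.5, 5.5, 1.1]
opening: 0.505
grip_force: 30.0
```

Emit:
step_arm --series '[[[0,-1,0,0],[0,-2,0,0],[0,-2,0,0]]]'

```text
clock: 13.9
tool_pos: [0.5066, -0.0582, 0.0872]
tcp_rot: [-3.138, 0.0, -0.001]
force: [2.2, 8.2, 1.8]
opening: 0.5
grip_force: 30.0
```

```bash
python3 -c "
from h import *
s=sensors.sense();print(s['tool_pos'],np.round(s['force'],1),np.round(s['ft_torque'],3))
a=cams.grab_frame('side');cv2.imwrite('pics/s4.png',cv2.resize(a[180:232,315:385],(800,594),interpolation=cv2.INTER_CUBIC))"
```

```text
[ 0.5065648  -0.05820056  0.08722445] [2.2 8.2 1.8] [ 2.36  -0.323 -0.05 ]
```

View pics/s4.png

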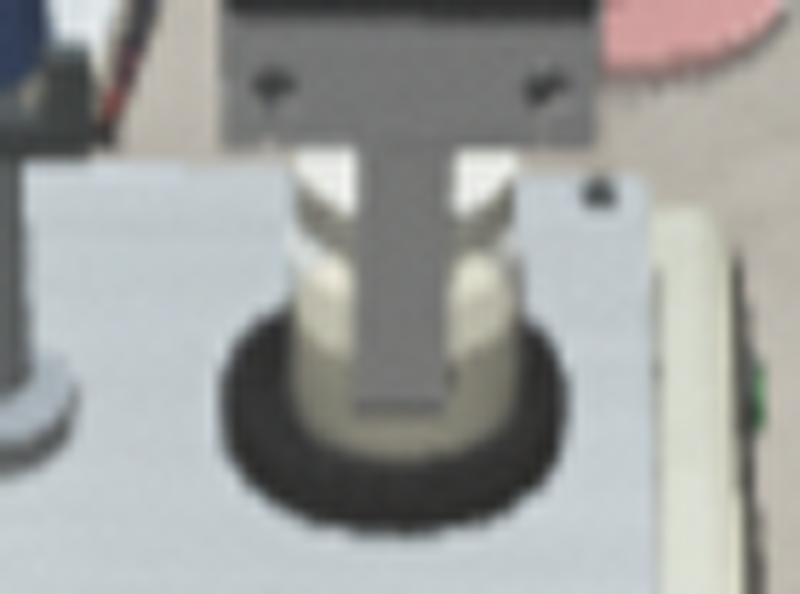

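The jar's visible lower edge stays at the same row (about 220.5) while the fingers rise, and the sideways force climbs at y=-0.058. So the jar is inside the cup and the earlier contact was the floor. I'll centre it, lower it and release.

Emit:
step_arm --series '[[[1,4,0,0],[1.5,7.5,0,0],[1.5,7.5,-1.5,0],[1.5,7.5,-2,0],[1.5,7.5,-2,0]]]'

```text
clock: 14.37
tool_pos: [0.5068, -0.0542, 0.0858]
tcp_rot: [-3.142, 0.003, 0.001]
force: [-1.0, 2.6, 7.1]
opening: 0.5
grip_force: 30.0
```

Emit:
step_arm --series '[[[0,0,0,0],[0,0,0,0],[0,0,0,0],[0,0,0,0],[0,0,0,0],[0,0,0,0],[0,0,0,0],[0,0,0,0]]]' --gripper 0.15

```text
clock: 15.03
tool_pos: [0.5073, -0.0543, 0.0854]
tcp_rot: [3.142, -0.003, -0.0]
force: [0.2, 0.6, 0.1]
opening: 0.848
grip_force: 0.0
```

Emit:
step_arm --series '[[[0,0,10,0],[0,0,40,0],[0,0,80,0],[0,0,120,0],[0,0,150,0],[0,0,150,0],[-20,-30,150,0],[-30,-60,150,0],[-30,-90,150,0],[-30,-120,150,0],[-30,-150,150,0],[-30,-180,150,0],[-30,-210,150,0],[-30,-210,150,0],[-30,-210,150,0]]]'

```text
clock: 16.28
tool_pos: [0.4763, -0.2659, 0.2352]
tcp_rot: [3.141, -0.009, -0.001]
force: [0.8, 0.2, 0.0]
opening: 0.851
grip_force: 0.0
```

```bash
python3 -c "
from h import *
np.set_printoptions(precision=4,suppress=True)
a=cams.grab_frame('side')[120:270,270:420];b=cams.grab_frame('top')[170:320,390:540]
cv2.imwrite('pics/p2.png',cv2.resize(np.hstack([a,b]),(800,400),interpolation=cv2.INTER_CUBIC))
for c in('side','top'):
  for q in('jar','handle_center','clamp_arm'):
    r=nets.regions_of(c,q)
    if r: v,u=np.nonzero(r[0]['pixels']);print(c,q,r[0]['score'],r[0]['rect'],u.mean(),v.mean())
"
```

```text
side jar 0.6 [340.3, 190.8, 359.7, 221.3] 349.344262295082 204.43169398907105
side handle_center 0.75 [289.8, 141.4, 321.6, 156.0] 307.3290043290043 145.34632034632034
side clamp_arm 0.64 [292.8, 141.5, 323.0, 185.4] 308.8924369747899 161.41008403361346
top jar 0.85 [426.8, 265.2, 466.7, 298.5] 447.15309842041313 280.63791008505467
top handle_center 0.87 [507.8, 183.2, 520.8, 228.0] 515.5558441558442 206.44675324675325
top clamp_arm 0.67 [440.7, 185.2, 518.6, 233.8] 493.8199170124481 213.58423236514523
```

View pics/p2.png

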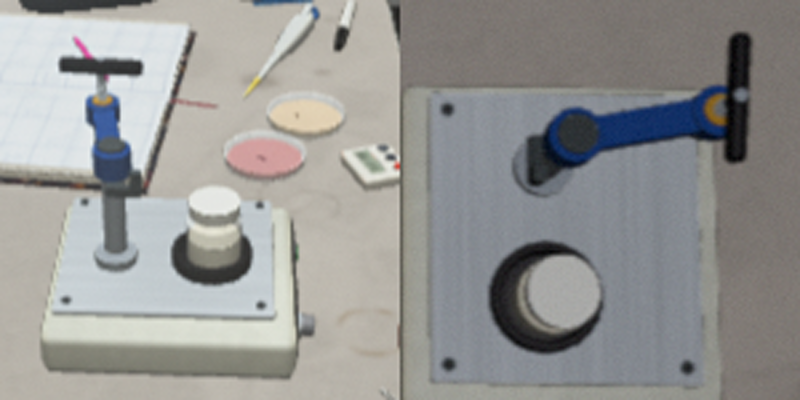

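The jar stands upright in the nest, and the clamp arm hasn't moved. Next I close the fingers and go over to the far side of the arm to push it.

Emit:
step_arm --series '[[[0,0,35,0],[35,37,40,0],[70,75,40,0],[100,107,40,0],[130,140,40,0],[155,166,40,0],[165,176,40,0],[165,176,40,0],[165,176,10,0],[165,176,-30,0],[165,176,-60,0],[165,176,-74,0],[165,176,-74,0],[165,176,-74,0]]]' --gripper 1

```text
clock: 17.85
tool_pos: [0.6419, -0.0881, 0.1611]
tcp_rot: [-3.142, 0.003, 0.002]
force: [0.2, 0.8, 0.6]
opening: 0.005
grip_force: 0.0
```

Emit:
step_arm --series '[[[-10,-3,0,0],[-21,-5,0,0],[-29,-9,0,0],[-37,-13,0,0],[-46,-14,0,0],[-54,-15,0,0],[-62,-13,0,0],[-71,-11,0,0],[-79,-6,0,0],[-86,-1,0,0],[-86,-1,0,0]]]'

```text
clock: 18.77
tool_pos: [0.5534, -0.0879, 0.1614]
tcp_rot: [-3.141, 0.002, 0.006]
force: [-0.5, 0.1, -0.6]
opening: 0.004
grip_force: 0.0
```

Emit:
step_arm --series '[[[-2,3,0,0],[-5,7,0,0],[-5,7,0,0]]]'

```text
clock: 19.02
tool_pos: [0.5505, -0.0813, 0.1612]
tcp_rot: [-3.141, 0.002, 0.002]
force: [1.1, -0.6, 0.5]
opening: 0.007
grip_force: 0.5
```

Emit:
step_arm --series '[[[-2,3,0,0],[-4,5,0,0],[-4,5,0,0]]]'

```text
clock: 19.27
tool_pos: [0.5468, -0.0767, 0.1613]
tcp_rot: [-3.141, 0.002, 0.001]
force: [0.8, -0.6, 0.4]
opening: 0.002
grip_force: 0.3
```

Emit:
step_arm --series '[[[0,1,0,0],[0,3,0,0],[0,4,0,0],[0,4,0,0]]]'

```text
clock: 19.6
tool_pos: [0.5468, -0.0766, 0.1614]
tcp_rot: [3.138, -0.006, -0.001]
force: [-0.7, -7.4, 0.4]
opening: 0.002
grip_force: 3.7
```

Emit:
step_arm --series '[[[0,1,0,0],[0,2,0,0],[0,3,0,0],[0,3,0,0]]]'

```text
clock: 19.93
tool_pos: [0.5468, -0.0765, 0.1614]
tcp_rot: [3.134, -0.009, -0.001]
force: [0.4, -12.6, -0.9]
opening: 0.004
grip_force: 6.2
```

```bash
python3 -c "
from h import *
s=sensors.sense();print(s['tool_pos'],np.round(s['force'],1))
for c in('side','top'):
  cams.grab_frame(c)
  for q in('handle_center','clamp_arm'):
    r=nets.regions_of(c,q)
    if r: v,u=np.nonzero(r[0]['pixels']);print(c,q,r[0]['score'],r[0]['rect'],u.mean(),v.mean())
"
```

```text
[ 0.54675038 -0.07649402  0.16143162] [  0.4 -12.6  -0.9]
side handle_center 0.6 [342.5, 154.8, 356.8, 193.3] 349.746835443038 170.31012658227849
side clamp_arm 0.86 [303.7, 153.5, 358.7, 193.1] 336.48375451263536 178.50902527075812
top handle_center 0.56 [438.2, 264.1, 485.2, 283.8] 461.4864197530864 272.7135802469136
top clamp_arm 0.59 [437.6, 209.0, 483.5, 285.6] 458.06028833551767 268.826998689384
```

Emit:
step_arm --series '[[[0,-20,0,0],[0,-55,0,0],[0,-90,20,7],[0,-120,60,14],[-20,-150,100,21],[-40,-180,110,28],[-50,-200,110,35],[-50,-200,110,42],[-50,-200,110,49],[-50,-200,110,56],[-50,-200,110,63],[-50,-200,110,70],[-50,-200,110,75]]]' --gripper 0.3

```text
clock: 21.32
tool_pos: [0.4969, -0.2693, 0.2712]
tcp_rot: [-2.487, -1.916, -0.0]
force: [0.3, -0.1, 0.4]
opening: 0.697
grip_force: 0.0
```

```bash
python3 - <<'E'
from h import *
np.set_printoptions(precision=4,suppress=True)
a=cams.grab_frame('side')[130:250,280:400];b=cams.grab_frame('top')[190:310,390:510]
cv2.imwrite('pics/p3.png',cv2.resize(np.hstack([a,b]),(800,400),interpolation=cv2.INTER_CUBIC))
for c in('side','top'):
  for q in('handle_center',):
    r=nets.regions_of(c,q)
    if r:
      v,u=np.nonzero(r[0]['pixels']);print(c,q,r[0]['score'],r[0]['rect'],cv2.minAreaRect(np.c_[u,v].astype(np.float32)))
print(sensors.sense()['tool_pos'])
E
```

```text
side handle_center 0.59 [341.0, 153.4, 356.2, 194.2] ((348.574951171875, 173.29212951660156), (11.842291831970215, 41.36261749267578), 4.899092674255371)
top handle_center 0.7 [439.2, 262.7, 483.2, 282.8] ((460.92449951171875, 272.76416015625), (50.273963928222656, 8.37899398803711), 15.945395469665527)
[ 0.4971 -0.2698  0.2712]
```

View pics/p3.png

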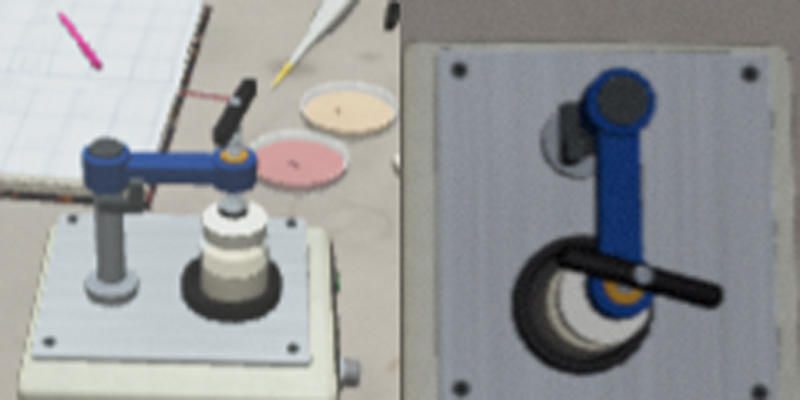

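The arm points straight at the robot over the lid. The T-bar in the top view runs from px (438,267) to (486,279).

```bash
python3 - <<'E'
from h import *
np.set_printoptions(precision=4,suppress=True)
for z in(.208,.215,.220):
  a,b=atz("top",438,267.1,z),atz("top",486,278.8,z);print(z,(a+b)/2,np.linalg.norm(a-b),np.degrees(np.arctan2((b-a)[1],(b-a)[0])),"mark",atz("top",462.9,272.5,z),"post",atz("top",456,219.4,z-.025))
print(tri(("top",462.9,272.5),("side",280+236/3.333,130+100/3.333)))
E
```

```text
0.208 [ 0.507  -0.0552  0.208 ] 0.0723641642027158 -104.13210534251247 mark [ 0.5076 -0.0567  0.208 ] post [ 0.5925 -0.0546  0.183 ]
0.215 [ 0.5063 -0.0537  0.215 ] 0.07178518346566938 -104.13210534251249 mark [ 0.5069 -0.0551  0.215 ] post [ 0.5911 -0.0532  0.19  ]
0.22 [ 0.5057 -0.0526  0.22  ] 0.07137162579635052 -104.13210534251252 mark [ 0.5064 -0.054   0.22  ] post [ 0.5901 -0.0521  0.195 ]
(array([ 0.5063, -0.0541,  0.2197]), np.float64(0.00014588118608072065))
```

Emit:
step_arm --series '[[[5,40,0,0],[10,80,0,1],[10,120,0,1],[10,160,0,1],[10,195,0,1],[10,216,0,1],[10,216,0,1],[10,216,-25,1],[10,216,-50,1],[10,216,-70,1],[10,216,-78,1],[10,216,-78,1],[10,216,-78,1]]]'

```text
clock: 22.6
tool_pos: [0.5076, -0.0546, 0.1938]
tcp_rot: [2.479, 1.93, -0.0]
force: [0.4, 0.7, 0.8]
opening: 0.702
grip_force: 0.0
```

```bash
python3 - <<'E'
from h import *
np.set_printoptions(precision=4,suppress=True)
s=sensors.sense();print(s['tool_pos'],s['qpos'],np.round(s['force'],1),np.round(s['ft_torque'],3))
a=cams.grab_frame('side')[130:220,300:400]
cv2.imwrite('pics/p4.png',cv2.resize(a,(660,594),interpolation=cv2.INTER_CUBIC))
E
```

```text
[ 0.5076 -0.0546  0.1938] [ 0.2918  0.462  -0.3417  1.9086  0.2087  0.8053 -0.4096] [0.4 0.7 0.8] [ 0.019 -0.074 -0.023]
```

View pics/p4.png

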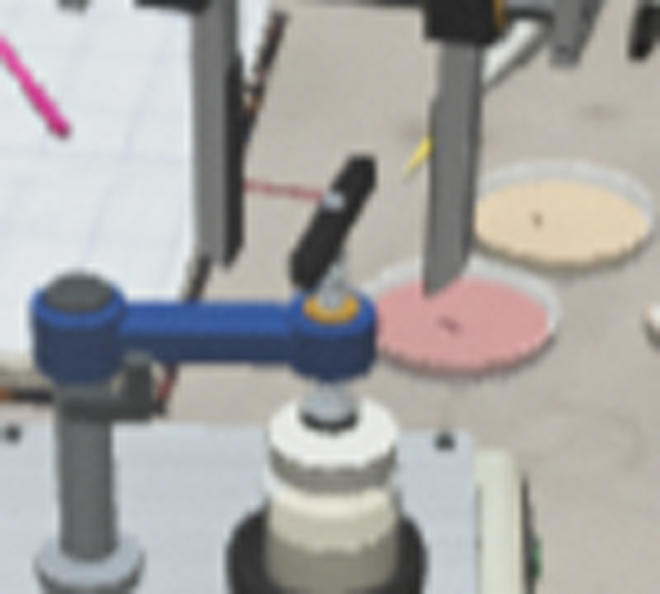

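The fingers straddle the T-bar, centred, with the tips just below the bar and above the arm. Now I grip it.

Emit:
step_arm --series '[[[0,1,0,0],[0,1,0,0],[0,1,0,0],[0,1,0,0],[0,1,0,0],[0,1,0,0],[0,1,0,0],[0,1,0,0],[0,1,0,0],[0,1,0,0]]]' --gripper 1

```text
clock: 23.48
tool_pos: [0.5075, -0.0534, 0.1935]
tcp_rot: [2.478, 1.931, 0.0]
force: [-0.2, 0.2, -0.1]
opening: 0.112
grip_force: 29.9
```

```bash
cat > st.py <<'E'
from h import *
np.set_printoptions(precision=4,suppress=True)
s=sensors.sense();a=np.array(s['tcp_rot']);print(s['clock'],s['tool_pos'],'yaw',np.degrees(2*np.arctan2(a[1],a[0])),'q7',s['qpos'][6],np.round(s['force'],1),np.round(s['ft_torque'],3),s['opening'],s['grip_force'])
E
python3 st.py
```

```text
23.4833 [ 0.5075 -0.0534  0.1935] yaw 75.8601579435386 q7 -0.4117119518219991 [-0.2  0.2 -0.1] [-0.107 -0.153 -0.124] 0.11228364922829483 29.898909330368042
```

Emit:
step_arm --series '[[[0,0,-0.2,-5],[0,0,-0.3,-10],[0,0,-0.5,-15],[0,0,-0.7,-20],[0,0,-0.8,-25],[0,0,-1,-30],[0,0,-1.2,-35],[0,0,-1.3,-40],[0,0,-1.3,-40]]]'

```text
clock: 24.23
tool_pos: [0.5076, -0.0534, 0.1922]
tcp_rot: [2.989, 0.965, 0.001]
force: [2.0, -1.1, -0.3]
opening: 0.112
grip_force: 29.9
```

```bash
python3 st.py
```

```text
24.2333 [ 0.5076 -0.0534  0.1922] yaw 35.78009737489534 q7 -0.9905801099214979 [ 2.  -1.1 -0.3] [-0.12  -0.233  0.04 ] 0.11193368174203137 29.923416674137115
```

Emit:
step_arm --series '[[[0,0,-0.2,-5],[0,0,-0.3,-10],[0,0,-0.5,-15],[0,0,-0.7,-20],[0,0,-0.7,-20]]]'

```text
clock: 24.65
tool_pos: [0.5076, -0.0534, 0.1915]
tcp_rot: [3.111, 0.434, 0.001]
force: [0.6, -0.7, -0.2]
opening: 0.115
grip_force: 29.9
```

```bash
python3 st.py
```

```text
24.65 [ 0.5076 -0.0534  0.1915] yaw 15.901907798980996 q7 -1.2767018880245447 [ 0.6 -0.7 -0.2] [-0.199 -0.197  0.007] 0.11521278664916518 29.92450922727585
```

Emit:
step_arm --series '[[[0,0,-0.2,-5],[0,0,-0.3,-10],[0,0,-0.5,-15],[0,0,-0.5,-15]]]'

```text
clock: 24.98
tool_pos: [0.5076, -0.0535, 0.191]
tcp_rot: [3.141, 0.027, 0.001]
force: [0.4, -2.3, -1.0]
opening: 0.114
grip_force: 29.9
```

```bash
python3 st.py
```

```text
24.9833 [ 0.5076 -0.0535  0.191 ] yaw 0.9839812056471288 q7 -1.4907081602508185 [ 0.4 -2.3 -1. ] [-0.203 -0.247 -0.039] 0.11375361254118407 29.92561161518097
```

Emit:
step_arm --series '[[[0,0,-0.2,-5],[0,0,-0.3,-10],[0,0,-0.5,-15]]]'

```text
clock: 25.23
tool_pos: [0.5076, -0.0535, 0.1905]
tcp_rot: [3.118, -0.383, 0.001]
force: [0.2, -0.0, -0.6]
opening: 0.114
grip_force: 30.0
```

```bash
python3 st.py
```

```text
25.2333 [ 0.5076 -0.0535  0.1905] yaw -14.010707443213745 q7 -1.7052139723230242 [ 0.2 -0.  -0.6] [-0.136 -0.187  0.132] 0.11360548218972542 29.99647468328476
```

Emit:
step_arm --series '[[[0,0,-0.2,-5],[0,0,-0.3,-10],[0,0,-0.5,-15]]]'

```text
clock: 25.48
tool_pos: [0.5076, -0.0535, 0.19]
tcp_rot: [3.041, -0.787, 0.001]
force: [0.5, -1.7, 1.0]
opening: 0.114
grip_force: 30.0
```

```bash
python3 st.py
```

```text
25.4833 [ 0.5076 -0.0535  0.19  ] yaw -29.012823717338094 q7 -1.9188270955634619 [ 0.5 -1.7  1. ] [-0.155 -0.228  0.176] 0.11372270065609161 29.9964040517807
```

Emit:
step_arm --series '[[[0,0,-0.2,-5],[0,0,-0.3,-10]]]'

```text
clock: 25.65
tool_pos: [0.5076, -0.0536, 0.1898]
tcp_rot: [2.961, -1.049, 0.001]
force: [0.8, -1.6, 0.4]
opening: 0.115
grip_force: 30.0
```

```bash
python3 st.py
```

```text
25.65 [ 0.5076 -0.0536  0.1898] yaw -39.01235425592758 q7 -2.06052794730138 [ 0.8 -1.6  0.4] [-0.234 -0.233  0.1  ] 0.11543982937762806 30.001098811626434
```

Emit:
step_arm --series '[[[0,0,-0.2,-5],[0,0,-0.3,-10]]]'

```text
clock: 25.82
tool_pos: [0.5076, -0.0536, 0.1896]
tcp_rot: [2.859, -1.303, 0.001]
force: [0.8, -1.0, 1.6]
opening: 0.115
grip_force: 30.0
```

```bash
python3 st.py
```

```text
25.8167 [ 0.5076 -0.0536  0.1896] yaw -49.007862540278815 q7 -2.2017268062894075 [ 0.8 -1.   1.6] [-0.214 -0.087  0.195] 0.11499559290390615 30.034442245960236
```

Emit:
step_arm --series '[[[0,0,-0.2,-5],[0,0,-0.3,-10]]]'

```text
clock: 25.98
tool_pos: [0.5076, -0.0536, 0.1895]
tcp_rot: [-2.734, 1.547, -0.001]
force: [-0.9, -0.8, 3.9]
opening: 0.116
grip_force: 30.1
```

```bash
python3 st.py
```

```text
25.9833 [ 0.5076 -0.0536  0.1895] yaw 301.00766317199407 q7 -2.3422590808115293 [-0.9 -0.8  3.9] [-0.219 -0.034  0.232] 0.11605292733306635 30.086440443992615
```

Emit:
step_arm --series '[[[0,0,0.2,-5],[0,0,0.3,-10]]]'

```text
clock: 26.15
tool_pos: [0.5076, -0.0536, 0.1894]
tcp_rot: [2.589, -1.779, 0.001]
force: [1.2, -1.5, -2.2]
opening: 0.114
grip_force: 30.1
```

```bash
python3 st.py
```

```text
26.15 [ 0.5076 -0.0536  0.1894] yaw -68.97213054561882 q7 -2.4825976488509958 [ 1.2 -1.5 -2.2] [-0.284 -0.302  0.299] 0.11368222950526746 30.140506625175476
```

Emit:
step_arm --series '[[[0,0,0,-4],[0,0,0,-8]]]'

```text
clock: 26.32
tool_pos: [0.5075, -0.0536, 0.1893]
tcp_rot: [2.46, -1.954, 0.001]
force: [0.7, -1.1, -0.5]
opening: 0.112
grip_force: 30.2
```

```bash
python3 st.py
```

```text
26.3167 [ 0.5075 -0.0536  0.1893] yaw -76.91766671887743 q7 -2.593733406047485 [ 0.7 -1.1 -0.5] [-0.287 -0.314  0.343] 0.11216167994794549 30.185700953006744
```

Emit:
step_arm --series '[[[0,0,0,-4],[0,0,0,-8]]]'

```text
clock: 26.48
tool_pos: [0.5075, -0.0536, 0.1893]
tcp_rot: [2.318, -2.12, 0.001]
force: [0.9, -1.7, -0.4]
opening: 0.116
grip_force: 30.2
```

```bash
python3 st.py
```

```text
26.4833 [ 0.5075 -0.0536  0.1893] yaw -84.90716396086324 q7 -2.7050211490632474 [ 0.9 -1.7 -0.4] [-0.24  -0.282  0.397] 0.11563510037448872 30.243407785892487
```

Emit:
step_arm --series '[[[0,0,0,0],[0,0,0,0],[0,0,0,0],[0,0,0,0],[0,0,0,0],[0,0,0,0],[0,0,0,0],[0,0,0,0]]]' --gripper 0.4

```text
clock: 27.15
tool_pos: [0.5073, -0.0533, 0.1894]
tcp_rot: [2.314, -2.124, 0.0]
force: [-0.1, -0.4, 0.4]
opening: 0.598
grip_force: 0.0
```

Emit:
step_arm --series '[[[0,0,10,0],[0,0,35,0],[0,0,70,0],[0,0,100,0],[-20,-30,110,0],[-30,-70,110,0],[-40,-110,110,0],[-50,-150,110,0],[-50,-190,110,0],[-50,-220,110,0],[-50,-220,110,0],[-50,-220,110,0]]]'

```text
clock: 28.15
tool_pos: [0.4566, -0.275, 0.2999]
tcp_rot: [2.31, -2.129, 0.001]
force: [0.3, 0.6, 0.2]
opening: 0.6
grip_force: 0.0
```

```bash
python3 st.py; python3 - <<'E'
from h import *
a=cams.grab_frame('side')[130:250,280:400];b=cams.grab_frame('top')[190:310,390:510]
cv2.imwrite('pics/p5.png',cv2.resize(np.hstack([a,b]),(800,400),interpolation=cv2.INTER_CUBIC))
E
```

```text
28.15 [ 0.4566 -0.275   0.2999] yaw -85.3417210373335 q7 -2.3229395538840256 [0.3 0.6 0.2] [ 0.153 -0.092 -0.01 ] 0.5995544096653393 0.0
```

View pics/p5.png

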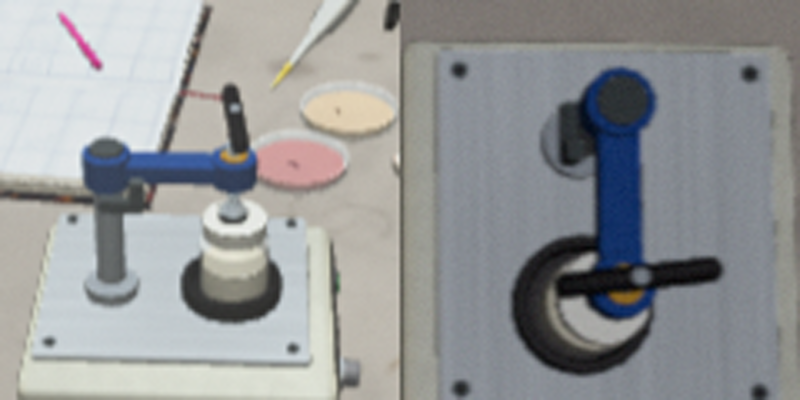

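The jar stands upright in the nest, the arm is at its stop, the pad bears on the lid (side px about (350,192)), and the robot is clear. I'm handing it in.

```bash
python3 -c "
from station import ticket
print(ticket.hand_in())"
```

```text
the job is handed in; nothing more can be done
None
```

The jar is upright in the nest with the clamp arm at its stop and the screw tightened to about 0.39 N m (roughly 50 N by the torque figures given). The hand is clear and the job was handed in at about 28 s; one hard press while seating reached 39 N and slid the jar about 4 mm up in the grip.

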